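# Clamp a padlock in the ratchet angle vice

## Task

Clamp the brass padlock in the angle vice: its ratchet lets the jaw move only inward, so flip the pawl lever out, draw the jaw back, and set the padlock gently into the nest of the fixed jaw, square and flat down on the sloping bed with the shackle outward. Then flip the pawl lever back in and push the jaw up until its sprung plate grips the padlock firmly by itself, without driving the springs solid. Leave the other things on the bench where they are.

Things in the scene. Friction and masses are not known exactly. Their poses are not given: they have to be found in the camera images.
- vice: Dark grey angle vice bolted down, foot 116 x 192 mm. Origin on the bench, 56 mm under the nest point; z up, y level, the way the jaw opens. A machine's black motor, 0.21 m high, stands right (x to 0.49, y to -0.08), a grey machine 0.36 m high beyond (x > 0.63, y < 0.31). Sizes below: mm in the nest's frame. Pawl block: y 116..156, z to 36; behind it the jaw's toothed bar ends at y 145 + jaw value.
- nest (a point): Middle of the foot of the fixed jaw's face, on the bed. x runs up the slope (30 deg above level, to the robot's right); y level, the way the jaw opens; z off the bed, leaning 30 deg from vertical to the robot's left. Fixed jaw face y = 0, x -21..21, z to 38. Cheeks either side: inner faces x = -25 and 25, y 0..13, z to 15, widening above z = 9 to x = -30 and 30. Padlock_mid belongs at (0, 10, 20).
- vice_jaw (a joint): Moving jaw, slides along nest y; m. Gap from fixed jaw to unpressed plate = value + 1 mm; 0.040 fully open (stop); starts at 0.004 to 0.013. Friction 3 N, stays where left. Body x -28..28, y 18..66 + value, z to 30. Its bar has teeth every 6 mm: with the pawl in, the jaw goes inward (value falls, about 5 N, clicking) but outward by less than one tooth.
- jaw_grip (a point): Point on the black upright grip of the moving jaw, a slab 14 mm along nest y, 40 mm along nest x, from z = 30 to 70; this point is at x 0, y 45 + jaw value, z 54. Axes as the nest's, so it leans 30 deg like the vice. Pinch it along y to pull or push the jaw.
- pawl (a joint): Pawl with thumb lever on a pin along nest x at y 146, z 28; rad. About 0: nose in a tooth, lever leans toward the jaws; riding over teeth it lifts to 0.2. Over-centre spring changes side at 0.4. 0.75: flipped out on its stop, lever leans away from the jaws, jaw free both ways. Stays where flipped; takes about 1 N at the knob, more when the jaw pulls outward on it.
- lever_knob (a point): Centre of the black cross knob (14 mm diameter, 32 mm long along nest x) on top of the pawl lever, 58 mm from its pin. Pawl in: about y 126, z 82. Flipped out: about y 168, z 81. Push it toward +y to flip out, toward -y to flip in. Its axes turn with the pawl; x stays the nest's x.
- sprung_plate: Steel clamping plate before the moving jaw: x -20..20, z 3..34, 8 mm thick. Origin on the bed line x 0, z 0, 1 mm before its front face; axes as the nest's. Springs let it be pressed 8 mm back: 3 N plus 1.6 N per mm. Let go, the jaw falls back up to 6 mm to a tooth, so push slowly till the last click: 19 to 22 N in all. Over 8 N must remain; springs driven solid, over 35 N, is too much.
- padlock_mid (a point): Centre of the padlock's solid brass body (20 mm above the bench at first). Axes as the padlock's.
- padlock: Brass padlock, about 0.22 kg, at first standing on the bench on the flat end of its body, shackle up. x: its height, toward the shackle; y: its width; z: its thickness. Solid body 40 (x) by 46 (y) by 20 mm (z); the steel shackle, narrower, rises 31 mm more. Origin on one broad face, 36 mm from the flat end.
- tape_measure: Bystander: yellow tape measure lying on the bench, 64 x 78 x 35 mm; origin under its centre.
- pin_tin: Bystander: flat white tin with a blue lid, 66 x 94 x 30 mm; origin under its centre.
- blank_box_1: Bystander: brown carton with a red label, 70 x 110 x 52 mm; origin under its centre.
There are look-alikes about, which are no part of the job. Leave any purple look-alike of the padlock alone.

How it is judged:
By the outcome, as a careful person would: the job done as asked, in the order asked, and still so for the second after the job is handed in, with the robot touching nothing.
It also fails if it takes over 61 s, if anything falls off the work surface, if the arm or the gripper's body presses on something with over 40 N, if the wrist force passes 120 N, or if a joint passes its speed limit or range.

## Robot

A 6-joint arm with a two-finger parallel gripper is mounted at the origin on the work surface; the furniture and walls round the work are solid. World frame = base frame: x ahead of the robot, y to its left, z up, the work surface at z = 0. Lengths are in m, angles in degrees, forces in N, time in s.
With the tool pointing down it reaches from about 0.2 to 0.875 m from the base axis. Payload 3.4 kg.
Tool frame: the origin (TCP) lies on the centre line of the jaws, within the pads' length; the fingertips stand 19 mm ahead of it and the grasp point (between the pads) is the TCP; z points along the fingers, y is the line along which they close (so a half turn about z gives the same grasp; the last joint's range is limited). The gripper opens to 94 mm and grips with 3 to 60 N. Pads are 16 mm wide; open, the fingers measure 119 mm over their backs; the gripper's body (75 mm by 177 mm) begins 78 mm behind the grasp point.
Start: joints at [-78.839, 15.808, 86.224, -0, 77.962, -6.933], TCP at [0.179, -0.547, 0.224] pointing down, gripper open.
Joint ranges: [-165.64, 165.64], [-43.16, 119.46], [12.63, 154.43], [-67.54, 247.53], [6.08, 155.33], [-154.97, 154.97]. Speed limits (degrees/s): [147.25, 147.25, 180, 180, 180, 180].

## Interface

Orientations are given as a 3x3 rotation matrix whose columns are the frame's x, y, z axes.
In Python, from bench import robot, capture, camera_params, models gives the robot as it stands. The module is installed in compiled form; this text tells all that it offers.
- The arm moves only by the shell command python3 -m creep 'ROWS'. ROWS is JSON, a list that holds one entry, the list of rows, each a list of 7 numbers: the shift along the world's x, y, z in m, then the turn, a rotation vector about the world's x, y, z in units of 8 degrees (1.0 is 8 degrees), then the closure, from 0 (fully open) to 1 (shut). A call has 1 to 10 rows; each row is the pose to reach, as a shift and turn from the pose commanded when the call began; what a row does not reach only later rows make up. A row lasts 1/10 s, in which the tool goes at most 50 mm and 8.59 degrees, less where a joint would pass 70% of its speed; a pose out of reach is approached as far as the arm can. A call with a gripper value outside its range is refused whole. The fingers move at their own pace and stop on an object; the grip force is fixed at half the most. Time passes only in rows, so rows that repeat a pose let the fingers close. It gives the time, the measured TCP pose, the force, the opening and the grip force at its end, in the units of the state.
- robot.get_state(): the state, without advancing time (a new reading comes with each control period).
- capture(name): name is "side" or "top" or "wrist"; returns the picture (384x512x3 uint8, blue, green, red); there is no depth.
- camera_params(name): a dict with "camera_matrix" (3x3 intrinsics, pixels), "world_from_camera" (4x4, takes a point from camera to world coordinates). Camera axes: x right, y up, looking along -z (the intrinsics and any distortion apply to the point x, -y, -z); pixel columns grow to the right and rows downward; lengths in m; the calibration is good to about 2 mm. A picture is of the moment at which its call begins: read the wrist's pose just before it. camera_params takes no time and is no camera call; for the wrist camera it gives the pose at the moment of the call.
- robot.hand_in(): hands the job in; it is judged then, once.
Trained networks look in the newest picture that a camera, given by its name, has taken for a name from the list of things; names that differ only in an ending like _2 or _b are one class to them, and where a whole thing is asked for, a point or a joint stands for the part that bears it (a point fixed in the world has none). Each returns a list of dicts, best first, with "p" (0 to 1); they miss things now and then, are a little off and sometimes report something else, mostly with a low value. They report only what shows in the picture. A call takes as long as a camera call. They do not tell look-alikes from the thing itself.
- models.spot_in(query, camera): "rect" ([left, top, width, height] in pixels, round what is visible of it).
The state is a dict: "clock": time; "q": joint angles; "qd": joint speeds; "joint_torque": joint torques, N m; "eef_pos": TCP position; "eef_rot": TCP orientation; "ft_force": force on the tool from outside, world axes, zero at the start; "torque": the same for the moment, N m; "opening": finger opening in m; "grasp_force": force on a finger pad.
Only numpy, scipy, OpenCV 4.12 (cv2) and the standard library are available. Lean on these libraries where they do the work, as an engineer would, in place of code of your own. Each camera call takes 0.05 s, during which the arm holds its last target. There are 200 camera calls.

## Working session

There is one attempt and no reset: what is moved stays moved. The work goes in short steps, Python scripts to look and compute and a shell command to move; the robot and the scene stay as the last step left them, time stands still between calls to the robot, and variables do not carry over. Pictures are saved under pics/ and viewed, at most 10 in all, crops included, and the job is handed in when it is done.

```bash
mkdir -p pics; ls; python3 - <<'E'
from bench import robot,capture,camera_params,models
import cv2,numpy as np
np.set_printoptions(precision=4,suppress=True)
a=capture("side");b=capture("top")
cv2.imwrite("pics/a.png",a);cv2.imwrite("pics/b.png",b)
for c in("side","top"):
    p=camera_params(c);print(c,p)
    for n in("vice","padlock","jaw_grip","lever_knob","sprung_plate","tape_measure","pin_tin","blank_box_1"):
        print(n,[(r["rect"],round(r["p"],2)) for r in models.spot_in(n,c)][:4])
s=robot.get_state();print(s)
E
```

```text
pics
side {'camera_matrix': array([[432.648 ,   0.    , 252.5859],
       [  0.    , 432.648 , 190.4935],
       [  0.    ,   0.    ,   1.    ]]), 'world_from_camera': array([[ 0.9658,  0.1724, -0.1938,  0.3808],
       [-0.259 ,  0.5995, -0.7573, -0.4495],
       [-0.0144,  0.7816,  0.6236,  0.6426],
       [ 0.    ,  0.    ,  0.    ,  1.    ]])}
vice [([197.3, 140.2, 98.6, 106.5], 0.78)]
padlock [([270.2, 266.7, 20.0, 34.0], 0.96)]
jaw_grip [([221.8, 165.1, 44.7, 31.8], 0.64)]
lever_knob [([253.4, 143.9, 15.4, 19.7], 0.72)]
sprung_plate [([222.3, 185.9, 12.7, 14.1], 0.5)]
tape_measure [([176.5, 161.5, 30.8, 34.0], 0.75)]
pin_tin [([218.8, 144.2, 42.0, 31.0], 0.86), ([222.9, 164.0, 40.6, 35.1], 0.29)]
blank_box_1 [([247.0, 129.2, 48.2, 40.7], 0.95)]
top {'camera_matrix': array([[391.7486,   0.    , 256.9921],
       [  0.    , 391.7486, 201.4996],
       [  0.    ,   0.    ,   1.    ]]), 'world_from_camera': array([[-0.0283,  0.9826, -0.1834,  0.3974],
       [-0.9995, -0.0247,  0.0221,  0.2368],
       [ 0.0172,  0.1839,  0.9828,  1.0581],
       [ 0.    ,  0.    ,  0.    ,  1.    
[... 274 characters left out ...]
[237.3, 225.6, 19.2, 13.9], 0.45)]
tape_measure [([173.2, 242.2, 34.6, 31.9], 0.88)]
pin_tin []
blank_box_1 [([141.3, 154.0, 54.2, 44.6], 0.9)]
{'clock': 0.9, 'q': array([-78.8402,  15.805 ,  86.224 ,  -0.0001,  77.963 ,  -6.9321]), 'qd': array([-0.0872, -0.0448, -0.1046, -0.0507,  0.0082,  0.0922]), 'joint_torque': array([  0.0027, -40.4441, -23.7495,   0.0703,   0.0245,   0.    ]), 'eef_pos': array([ 0.1786, -0.5466,  0.2245]), 'eef_rot': array([[ 0.9506,  0.3105,  0.    ],
       [ 0.3105, -0.9506, -0.0001],
       [-0.    ,  0.0001, -1.    ]]), 'ft_force': array([ 0.5652,  0.2509, -0.9536]), 'torque': array([-0.0163, -0.0045, -0.048 ]), 'grasp_force': 0.0, 'opening': 0.09441564973318316}
```

```bash
python3 - <<'E'
import cv2
a=cv2.imread("pics/a.png")[110:330,150:400];b=cv2.imread("pics/b.png")[130:320,130:370]
cv2.imwrite("pics/a1.png",cv2.resize(a,None,fx=2.7,fy=2.7,interpolation=2));cv2.imwrite("pics/b1.png",cv2.resize(b,None,fx=3.1,fy=3.1,interpolation=2))
E
```

```text
(no output)
```

View pics/a1.png

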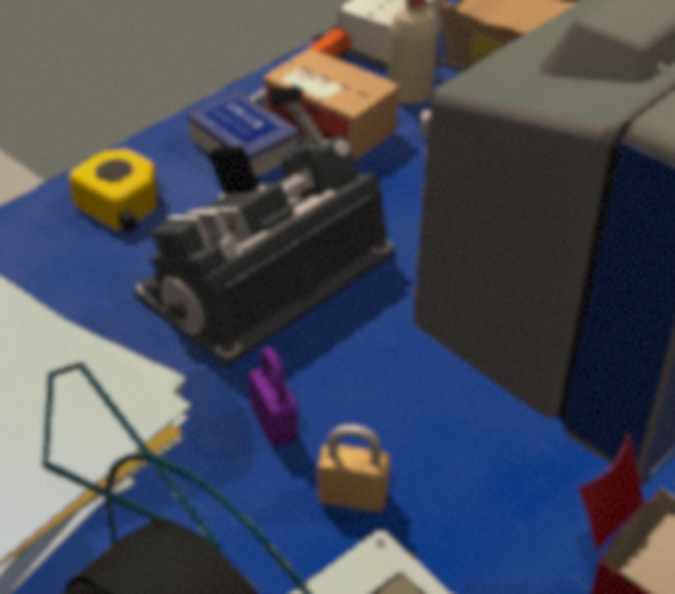

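View pics/b1.png

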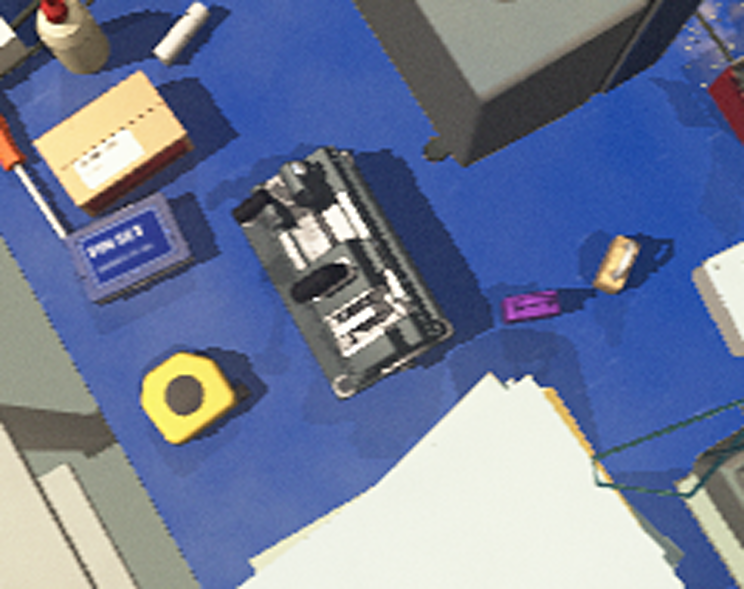

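Top view: the brass padlock is at full-image px (329,215) and the purple look-alike at (301,229). In the side view they are at (281,284) and (251,256). The brass one fits the description. The vice is at about (240,219), with its pawl end to the upper left, knob (214,197) and grip (233,221).

```bash
cat > h.py <<'E'
from bench import robot,capture,camera_params,models
import cv2,numpy as np
from scipy.optimize import least_squares
from scipy.spatial.transform import Rotation as R
np.set_printoptions(precision=4,suppress=True)
def proj(P,c):
    W=np.linalg.inv(c["world_from_camera"]);q=np.atleast_2d(P)@W[:3,:3].T+W[:3,3]
    q=q*[1,-1,-1];u=q@c["camera_matrix"].T;return u[:,:2]/u[:,2:]
def ray(uv,c):
    d=np.linalg.inv(c["camera_matrix"])@[uv[0],uv[1],1]*[1,-1,-1]
    W=c["world_from_camera"];return W[:3,3],W[:3,:3]@d
def onz(uv,c,z):
    o,d=ray(uv,c);return o+d*(z-o[2])/d[2]
def tri(obs):
    f=lambda p:np.concatenate([proj(p,c)[0]-uv for uv,c in obs])
    r=least_squares(f,[.5,0,.05]);return r.x,np.abs(r.fun).max()
def nestR(yaw):
    y=np.array([np.cos(yaw),np.sin(yaw),0]);h=np.array([np.sin(yaw),-np.cos(yaw),0]);s=np.radians(30)
    x=h*np.cos(s)+np.array([0,0,np.sin(s)]);return np.c_[x,y,np.cross(x,y)]
E
python3 - <<'E'
from h import *
S=camera_params("side");T=camera_params("top")
f=lambda x,y:(130+x/3.1,130+y/3.1);g=lambda x,y:(150+x/2.7,110+y/2.7)
print("padlock",tri([(g(353,480),S),(f(614,265),T)]), onz(f(614,265),T,.04))
print("purple",onz(f(530,305),T,.02))
print("grip top",tri([(g(232,152),S),(f(318,280),T)]))
print("knob",tri([(g(286,94),S),(f(251,207),T)]))
for n,q in dict(far=(330,152),right=(447,330),near=(345,390)).items(): print("foot",n,onz(f(*q),T,.01))
for n,q in dict(near=(222,355),right=(392,245)).items(): print("footS",n,onz(g(*q),S,.008))
a,b=onz(f(600,290),T,.04),onz(f(632,238),T,.04);print(np.degrees(np.arctan2(*(b-a)[[1,0]])),np.linalg.norm(b-a))
print(camera_params("wrist"))
E
```

```text
padlock (array([0.55  , 0.0229, 0.0183]), np.float64(0.5909266224144858)) [0.5452 0.0277 0.04  ]
purple [0.5153 0.0982 0.02  ]
grip top (array([0.5299, 0.2758, 0.1178]), np.float64(0.7597431249161275))
knob (array([0.5871, 0.3263, 0.1295]), np.float64(0.8182097637217112))
foot far [0.6572 0.2679 0.01  ]
foot right [0.4966 0.1698 0.01  ]
foot near [0.4476 0.259  0.01  ]
footS near [0.4944 0.1707 0.008 ]
footS right [0.6616 0.2581 0.008 ]
-34.38797860572581 0.053230952947771505
{'camera_matrix': array([[273.2306,   0.    , 249.9825],
       [  0.    , 273.2306, 189.0161],
       [  0.    ,   0.    ,   1.    ]]), 'world_from_camera': array([[ 0.3109,  0.9146,  0.2585,  0.2551],
       [-0.9504,  0.2996,  0.0832, -0.5219],
       [-0.0014, -0.2715,  0.9624,  0.385 ],
       [ 0.    ,  0.    ,  0.    ,  1.    ]])}
```

```bash
python3 -m creep '[[[0,0,0.05,0,0,1,0],[0,0.03,0.09,0,0,2,0],[0.02,0.075,0.1,0,0,3,0],[0.04,0.12,0.1,0,0,4,0],[0.06,0.165,0.1,0,0,5,0],[0.08,0.21,0.1,0,0,6,0],[0.1,0.255,0.1,0,0,7,0],[0.12,0.3,0.1,0,0,8,0],[0.14,0.345,0.1,0,0,9,0],[0.16,0.39,0.1,0,0,10,0]]]'
```

```text
clock: 1.9
eef_pos: [0.3389, -0.1548, 0.3248]
eef_rot: [[-0.146, 0.989, 0.001], [0.989, 0.146, -0.001], [-0.001, 0.001, -1.0]]
ft_force: [0.8, -1.0, 0.1]
opening: 0.0938
grasp_force: 0.0
```

```bash
python3 -m creep '[[[0.02,0.045,0,0,0,1,0],[0.04,0.09,0,0,0,2,0],[0.06,0.135,0,0,0,2.7,0],[0.08,0.18,0,0,0,2.7,0],[0.1,0.225,0,0,0,2.7,0],[0.12,0.27,0,0,0,2.7,0],[0.14,0.315,0,0,0,2.7,0],[0.15,0.355,-0.02,0,0,2.7,0],[0.15,0.355,-0.025,0,0,2.7,0],[0.15,0.355,-0.025,0,0,2.7,0]]]'
python3 - <<'E'
from h import *
import json
s=robot.get_state();c=camera_params("wrist");w=capture("wrist");cv2.imwrite("pics/w.png",w)
np.savez("w.npz",K=c["camera_matrix"],W=c["world_from_camera"])
for n in("padlock","lever_knob","jaw_grip"):print(n,[(r["rect"],round(r["p"],2)) for r in models.spot_in(n,"wrist")])
Rn=nestR(np.radians(30.3));N=np.array([.498,.2275,.056])
P=lambda *a:N+Rn@np.array(a)/1000
for n,q in dict(nest=P(0,0,0),knob=P(0,126,82),grip=P(0,52,70),pad=np.array([.55,.023,.02])).items():print(n,proj(q,c))
cv2.imwrite("pics/w2.png",cv2.resize(w,None,fx=1.5,fy=1.5,interpolation=2))
E
```

```text
clock: 2.9
eef_pos: [0.4878, 0.1987, 0.2981]
eef_rot: [[-0.497, 0.868, -0.003], [0.868, 0.497, -0.002], [0.0, -0.003, -1.0]]
ft_force: [-1.2, -0.7, 0.4]
opening: 0.0939
grasp_force: 0.0
padlock [([216.5, 247.2, 25.3, 35.9], 0.78), ([226.3, 204.2, 21.2, 33.7], 0.76)]
lever_knob [([354.3, 111.1, 30.8, 42.0], 0.97), ([238.3, 107.8, 146.1, 78.3], 0.26)]
jaw_grip [([273.7, 118.1, 77.5, 58.5], 0.77)]
nest [[265.3453 153.6825]]
knob [[375.169  127.0543]]
grip [[310.4641 132.111 ]]
pad [[231.2277 263.1151]]
```

View pics/w2.png

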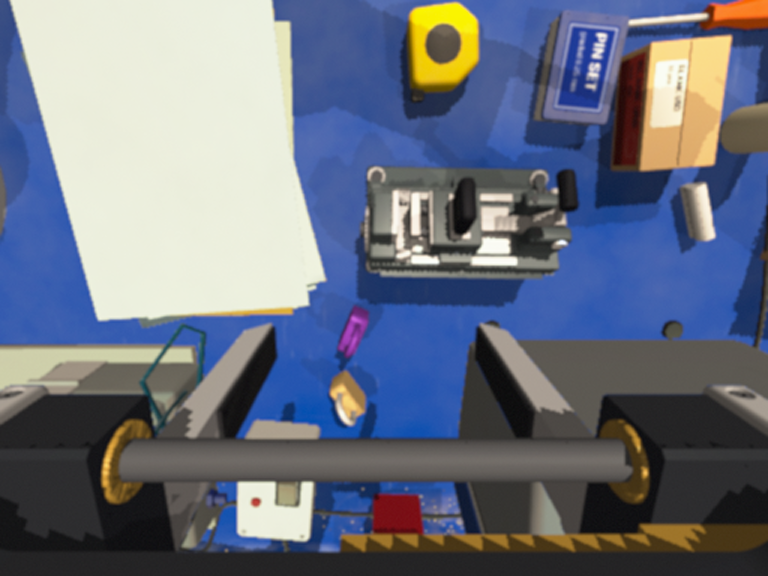

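```bash
python3 - <<'E'
import cv2
w=cv2.imread("pics/w.png")[105:190,236:392];cv2.imwrite("pics/w3.png",cv2.resize(w,None,fx=5,fy=5,interpolation=2))
E
```

```text
(no output)
```

View pics/w3.png

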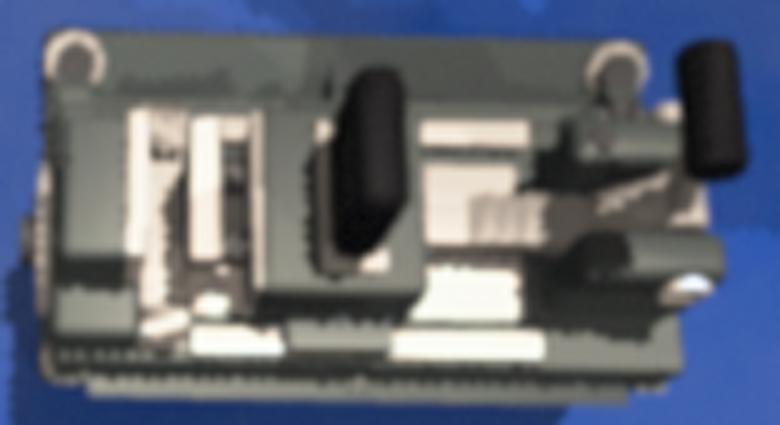

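```bash
python3 - <<'E'
from h import *
d=np.load("w.npz");c=dict(camera_matrix=d["K"],world_from_camera=d["W"])
k=lambda x,y:(236+x/5,105+y/5)
ob=[((712,108),0,126,82,0),((382,137),0,45,70,1),((130,110),-21,0,38,0),((135,258),21,0,38,0),((190,118),-20,1,34,1),((190,260),20,1,34,1),((420,295),28,66,30,1),((262,293),28,18,30,1)]
def pts(p):
    Rn=nestR(p[2]);return np.array([np.r_[p[0],p[1],.056]+Rn@(np.array([o[1],o[2]+o[4]*p[3],o[3]])/1000) for o in ob])
U=np.array([k(*o[0]) for o in ob])
f=lambda p:(proj(pts(p),c)-U).ravel()
r=least_squares(f,[.5,.23,.53,7],x_scale=[.01,.01,.02,3],loss="soft_l1");print(r.x,np.degrees(r.x[2]));print(f(r.x).reshape(-1,2))
T=camera_params("top");S=camera_params("side")
Rn=nestR(r.x[2]);N=np.r_[r.x[:2],.056]
for n,q in dict(grip=(0,45+r.x[3],70),knob=(0,126,82)).items():
    P=N+Rn@np.array(q)/1000;print(n,P,proj(P,T),proj(P,S))
# padlock in wrist
print([onz(u,c,.04) for u in ((347/1.5,392/1.5),(335/1.5,382/1.5),(358/1.5,402/1.5))])
print(Rn)
E
```

```text
[ 0.4927  0.2268  0.5122 13.6271] 29.345702757923746
[[-6.8038  0.4887]
 [ 0.0039 -1.2322]
 [ 1.2584  0.2701]
 [ 0.3605 -0.2936]
 [-0.2209  0.7898]
 [ 0.1603 -0.2113]
 [ 2.3888 -0.1016]
 [-1.7619 -0.0219]]
grip [0.5267 0.2861 0.1166] [[228.414  221.0713]] [[232.6847 164.4117]]
knob [0.5825 0.3243 0.127 ] [[211.9968 198.0129]] [[253.4128 146.7408]]
[array([0.5439, 0.0373, 0.04  ]), array([0.526 , 0.0417, 0.04  ]), array([0.5612, 0.0323, 0.04  ])]
[[ 0.4244  0.8717 -0.245 ]
 [-0.7549  0.4901  0.4358]
 [ 0.5     0.      0.866 ]]
```

```bash
cat > fit.py <<'E'
from h import *
d=np.load("w.npz");w=dict(camera_matrix=d["K"],world_from_camera=d["W"])
T=camera_params("top");S=camera_params("side")
k=lambda x,y:(236+x/5,105+y/5);f=lambda x,y:(130+x/3.1,130+y/3.1);g=lambda x,y:(150+x/2.7,110+y/2.7)
print("wrist foot NL,NR,FR",[onz(k(*q),w,.008) for q in((46,35),(46,380),(668,388))])
print("tri grip top",tri([(k(382,137),w),(f(314,280),T),(g(230,152),S)]))
print("tri knob",tri([(k(712,108),w),(f(251,207),T),(g(287,95),S)]))
print("tri WT grip",tri([(k(382,137),w),(f(314,280),T)]),tri([(k(382,137),w),(g(230,152),S)]))
print("tri WT knob",tri([(k(712,108),w),(f(251,207),T)]),tri([(k(712,108),w),(g(287,95),S)]))
E
python3 fit.py; python3 - <<'E'
import cv2,numpy as np
a=cv2.imread("pics/a.png")[138:252,193:300];b=cv2.imread("pics/b.png")[172:264,200:280]
A=cv2.resize(a,None,fx=5,fy=5,interpolation=2)[:,:400+135];B=cv2.resize(b,(5*53,5*61)) 
cv2.imwrite("pics/c.png",cv2.resize(a,None,fx=5,fy=5,interpolation=2))
cv2.imwrite("pics/d.png",cv2.resize(b,None,fx=6,fy=6,interpolation=2))
E
```

```text
wrist foot NL,NR,FR [array([0.4421, 0.2638, 0.008 ]), array([0.4978, 0.1657, 0.008 ]), array([0.6825, 0.2685, 0.008 ])]
tri grip top (array([0.5293, 0.2839, 0.1119]), np.float64(1.8971411342044178))
tri knob (array([0.5885, 0.3283, 0.1276]), np.float64(1.234283455454289))
tri WT grip (array([0.5303, 0.2843, 0.1042]), np.float64(1.895476382107688)) (array([0.5295, 0.2851, 0.111 ]), np.float64(0.9703226173541566))
tri WT knob (array([0.5819, 0.3256, 0.1442]), np.float64(0.17519577564820565)) (array([0.5895, 0.3289, 0.1265]), np.float64(0.3172076445497112))
```

View pics/c.png

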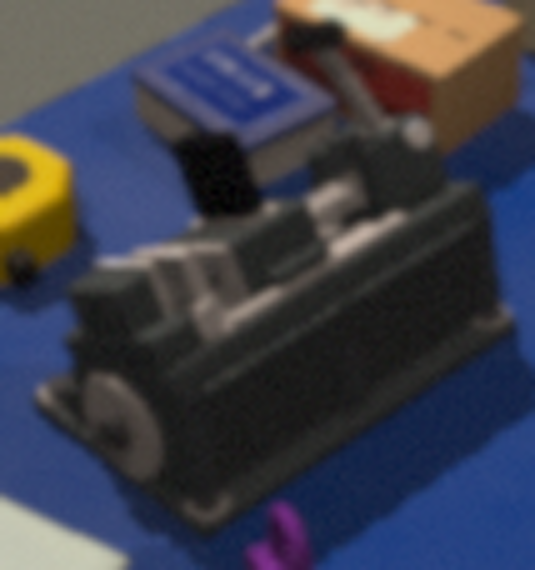

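```bash
cat >> fit.py <<'E'
print("----")
s5=lambda x,y:(193+x/5,138+y/5)
# (cam,uv,x,y,z,usesv,isknob)
ob=[(w,k(712,108),0,126,82,0,1),(w,k(382,137),0,45,70,1,0),(w,k(130,110),-21,0,38,0,0),(w,k(135,258),21,0,38,0,0),(w,k(190,118),-20,1,34,1,0),(w,k(190,260),20,1,34,1,0),(w,k(420,295),28,66,30,1,0),
(S,s5(310,37),0,126,82,0,1),(S,s5(207,145),0,45,70,1,0),(S,s5(103,265),-21,0,38,0,0),(S,s5(155,285),21,0,38,0,0),
(T,f(251,207),0,126,82,0,1),(T,f(314,280),0,45,70,1,0)]
def res(p,full=False):
    Rn=nestR(p[2]);o=[]
    for c,uv,x,y,z,a,b in ob:
        sc=.36 if c is w else (.9/1.5)
        q=np.r_[p[0],p[1],.056]+Rn@(np.array([x,y+a*p[3]+b*p[4],z])/1000)
        o.append(proj(q,c)[0]-uv)
    o=np.array(o);return o if full else np.r_[o.ravel(),(p[4])/4,max(0,p[3]-13)]
r=least_squares(res,[.5,.23,.515,9,0],x_scale=[.01,.01,.02,3,3],loss="soft_l1")
print(r.x,np.degrees(r.x[2]));print(res(r.x,True))
E
python3 fit.py | sed -n '/----/,$p'
```

```text
----
[ 0.493   0.2262  0.5167 13.314   6.8342] 29.60265218590781
[[-1.2463  0.6096]
 [-0.4539 -0.8897]
 [ 1.0797  0.7794]
 [ 0.3     0.2163]
 [-0.6203  1.2433]
 [-0.1339  0.2429]
 [ 2.1209  0.1329]
 [ 0.5804  0.1868]
 [-1.769  -2.4047]
 [-1.3999 -0.3714]
 [-0.8392 -4.6395]
 [-0.2953 -1.0734]
 [-2.6166  0.8486]]
```

View pics/d.png

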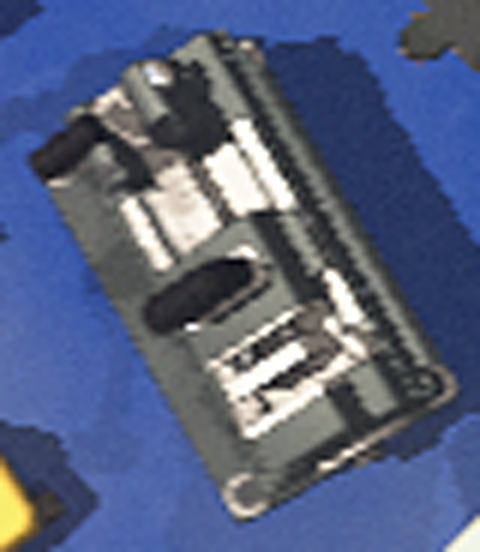

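```bash
cat >> h.py <<'E'
N=np.array([.4935,.2265,.056]);Rn=nestR(np.radians(29.6))
A=np.c_[-Rn[:,0],Rn[:,1],-Rn[:,2]]      # tool closes along nest y
B=np.c_[Rn[:,1],Rn[:,0],-Rn[:,2]]       # tool closes along nest x
def P(*a):return N+Rn@np.array(a)/1000
def go(p,M=None):
    s=robot.get_state();t=R.from_matrix((M if M is not None else s["eef_rot"])@s["eef_rot"].T).as_rotvec(degrees=True)/8
    print("shift",p-s["eef_pos"],"turn",t)
def nest():
    s=robot.get_state();print("nest mm",Rn.T@(s["eef_pos"]-N)*1000,"F nest",Rn.T@s["ft_force"],"clock",s["clock"],"open",s["opening"])
E
python3 -c "
from h import *
go(P(0,98,140),A);go(P(0,98,88),A);nest();print(Rn)"
```

```text
shift [ 0.0555  0.1386 -0.1232] turn [-3.2607 -1.8411 -0.0017]
shift [ 0.0683  0.116  -0.1683] turn [-3.2607 -1.8411 -0.0017]
nest mm [142.2511 -18.6807 200.1522] F nest [ 0.5286  0.6289 -0.14  ] clock 3.1 open 0.09385143299588536
[[ 0.4278  0.8695 -0.247 ]
 [-0.753   0.4939  0.4347]
 [ 0.5     0.      0.866 ]]
```

```bash
python3 -m creep '[[[0.015,0.04,-0.02,-1,-0.6,0,1],[0.03,0.08,-0.05,-2,-1.2,0,1],[0.045,0.12,-0.08,-3,-1.7,0,1],[0.055,0.139,-0.11,-3.26,-1.84,0,1],[0.056,0.139,-0.123,-3.26,-1.84,0,1],[0.056,0.139,-0.123,-3.26,-1.84,0,1],[0.056,0.139,-0.123,-3.26,-1.84,0,1],[0.062,0.127,-0.146,-3.26,-1.84,0,1],[0.068,0.116,-0.168,-3.26,-1.84,0,1],[0.068,0.116,-0.168,-3.26,-1.84,0,1]]]'
python3 - <<'E'
from h import *
nest();print(R.from_matrix(A@robot.get_state()["eef_rot"].T).as_rotvec(degrees=True))
w=capture("wrist");print(models.spot_in("lever_knob","wrist"),proj(P(0,126,82),camera_params("wrist")));cv2.imwrite("pics/e.png",w)
E
```

```text
clock: 4.1
eef_pos: [0.5568, 0.3106, 0.1327]
eef_rot: [[-0.426, 0.871, 0.243], [0.754, 0.491, -0.436], [-0.499, -0.003, -0.866]]
ft_force: [-0.6, 0.3, -1.4]
opening: 0.0177
grasp_force: 0.0
nest mm [ 2.0502 96.551  87.3269] F nest [-1.1558 -0.3787 -0.9849] clock 4.1 open 0.017720750549668273
[ 0.0318 -0.1488  0.2069]
[{'rect': [282.6, 165.7, 35.9, 95.8], 'p': 0.98}] [[289.1239 232.346 ]]
```

View pics/e.png

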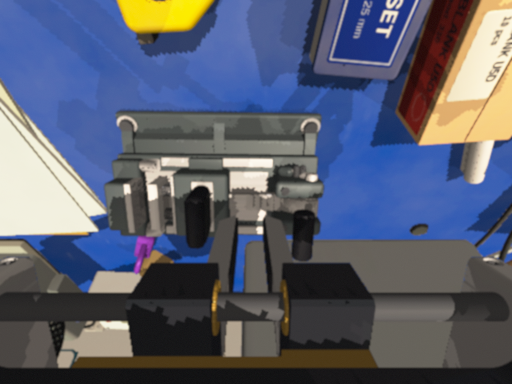

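```bash
python3 -m creep '[[[0.004,0.002,0,0,0,0,1],[0.009,0.005,0,0,0,0,1],[0.013,0.0075,0,0,0,0,1],[0.0175,0.01,0,0,0,0,1],[0.022,0.0125,0,0,0,0,1],[0.026,0.015,0,0,0,0,1],[0.0305,0.0173,0,0,0,0,1],[0.035,0.02,0,0,0,0,1],[0.039,0.022,0,0,0,0,1],[0.0435,0.0247,0,0,0,0,1]]]'
python3 - <<'E'
from h import *
nest()
w=capture("wrist");print(models.spot_in("lever_knob","wrist"),proj([P(0,126,82),P(0,168,81)],camera_params("wrist")));cv2.imwrite("pics/e2.png",w)
E
```

```text
clock: 5.2
eef_pos: [0.6005, 0.3392, 0.1314]
eef_rot: [[-0.43, 0.869, 0.246], [0.752, 0.495, -0.435], [-0.499, -0.002, -0.866]]
ft_force: [-0.6, -1.1, -0.4]
opening: 0.0003
grasp_force: 0.0
nest mm [ -1.3961 148.7496  87.9197] F nest [ 0.3588 -1.1254 -0.7194] clock 5.2 open 0.00028814891281139646
[{'rect': [222.5, 167.4, 69.5, 96.5], 'p': 0.71}, {'rect': [40.7, 110.3, 250.5, 154.2], 'p': 0.35}] [[213.361  237.485 ]
 [276.4178 236.9164]]
```

```bash
python3 -c "
from h import *
go(P(0,149,140),A);go(P(0,57,140),A);go(P(0,57,56),A)"
```

```text
shift [-0.0124  0.0215  0.0458] turn [-0.001  -0.0118 -0.008 ]
shift [-0.0924 -0.024   0.0458] turn [-0.001  -0.0118 -0.008 ]
shift [-0.0716 -0.0605 -0.0269] turn [-0.001  -0.0118 -0.008 ]
```

```bash
python3 -m creep '[[[-0.01,0.018,0.035,0,0,0,1],[-0.03,0.015,0.046,0,0,0,0.47],[-0.065,-0.005,0.046,0,0,0,0.47],[-0.092,-0.024,0.046,0,0,0,0.47],[-0.092,-0.024,0.046,0,0,0,0.47],[-0.092,-0.024,0.046,0,0,0,0.47]]]'
python3 - <<'E'
from h import *
nest()
w=capture("wrist");c=camera_params("wrist")
for n in("lever_knob","jaw_grip"):print(models.spot_in(n,"wrist")[:2])
print(proj([P(0,168,81),P(0,57,70),P(-20,57,70),P(20,57,70)],c));cv2.imwrite("pics/e3.png",w)
E
```

```text
clock: 5.9
eef_pos: [0.508, 0.3152, 0.1781]
eef_rot: [[-0.43, 0.869, 0.247], [0.752, 0.496, -0.434], [-0.499, -0.001, -0.867]]
ft_force: [1.2, 1.0, -0.3]
opening: 0.0373
grasp_force: 0.0
nest mm [  0.5134  56.3927 140.7351] F nest [-0.3546  1.4947 -0.0939] clock 5.9 open 0.03729283750982153
[{'rect': [315.7, 157.1, 79.3, 71.4], 'p': 0.96}]
[{'rect': [209.6, 151.6, 113.7, 69.8], 'p': 0.85}]
[[378.2928 207.8628]
 [248.2023 203.5961]
 [248.1966 181.8183]
 [248.2078 224.4306]]
```

View pics/e3.png

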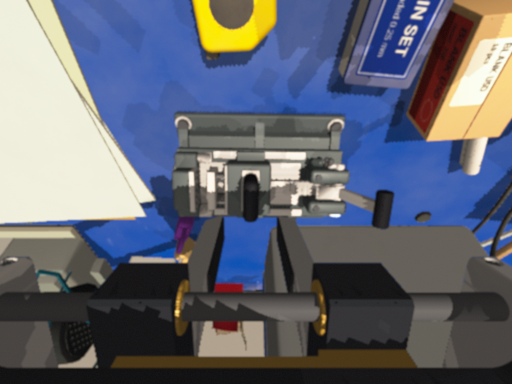

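```bash
python3 -m creep '[[[0.007,-0.012,-0.023,0,0,0,0.45],[0.014,-0.024,-0.048,0,0,0,0.45],[0.021,-0.0365,-0.073,0,0,0,0.45],[0.021,-0.0365,-0.073,0,0,0,0.45],[0.021,-0.0365,-0.073,0,0,0,1],[0.021,-0.0365,-0.073,0,0,0,1],[0.021,-0.0365,-0.073,0,0,0,1],[0.021,-0.0365,-0.073,0,0,0,1]]]'
python3 -c "
from h import *
nest()"
```

```text
clock: 6.85
eef_pos: [0.5295, 0.2795, 0.1056]
eef_rot: [[-0.429, 0.869, 0.247], [0.753, 0.495, -0.433], [-0.499, 0.0, -0.867]]
ft_force: [0.1, 0.1, -0.4]
opening: 0.0232
grasp_force: 0.0
nest mm [ 0.2551 57.4641 57.1108] F nest [-0.1764  0.1207 -0.3112] clock 6.85 open 0.023176098646940403
```

```bash
python3 -m creep '[[[0,0,0,0,0,0,1],[0,0,0,0,0,0,1],[0,0,0,0,0,0,1],[0.0035,0.002,0,0,0,0,1],[0.007,0.004,0,0,0,0,1],[0.0105,0.006,0,0,0,0,1],[0.014,0.008,0,0,0,0,1],[0.0175,0.01,0,0,0,0,1],[0.0195,0.011,0,0,0,0,1],[0.0195,0.011,0,0,0,0,1]]]'
python3 -c "
from h import *
nest()"
```

```text
clock: 7.85
eef_pos: [0.5481, 0.2895, 0.1052]
eef_rot: [[-0.429, 0.87, 0.245], [0.753, 0.494, -0.435], [-0.499, -0.003, -0.866]]
ft_force: [-3.0, 1.5, 5.0]
opening: 0.014
grasp_force: 30.0
nest mm [ 0.5175 78.636  56.4956] F nest [ 0.1011 -1.8783  5.7086] clock 7.85 open 0.01403010483437747
```

```bash
python3 -m creep '[[[0.0017,0.001,0,0,0,0,1],[0.0035,0.002,0,0,0,0,1],[0.0052,0.003,0,0,0,0,1],[0.007,0.004,0,0,0,0,1]]]'
python3 -c "
from h import *
nest()"
```

```text
clock: 8.25
eef_pos: [0.5543, 0.2928, 0.1051]
eef_rot: [[-0.429, 0.87, 0.243], [0.753, 0.493, -0.437], [-0.5, -0.004, -0.866]]
ft_force: [-8.7, 0.1, 9.4]
opening: 0.014
grasp_force: 30.0
nest mm [ 0.6058 85.6136 56.386 ] F nest [ 0.8976 -7.4689 10.2981] clock 8.25 open 0.013961789434693617
```

```bash
python3 -m creep '[[[0.001,0.0005,0,0,0,0,1],[0.002,0.001,0,0,0,0,1],[0.003,0.0015,0,0,0,0,1],[0.003,0.0015,0,0,0,0,1]]]'
python3 -c "
from h import *
nest()"
```

```text
clock: 8.65
eef_pos: [0.5544, 0.2929, 0.1051]
eef_rot: [[-0.429, 0.871, 0.238], [0.752, 0.49, -0.44], [-0.5, -0.01, -0.866]]
ft_force: [-11.2, -1.6, 10.0]
opening: 0.014
grasp_force: 30.0
nest mm [ 0.6179 85.6928 56.3464] F nest [  1.4181 -10.4827  10.7016] clock 8.65 open 0.013962563815911965
```

```bash
python3 - <<'E'
from h import *
T=camera_params("top");f=lambda x,y:(130+x/3.1,130+y/3.1)
print("bot",onz(f(465,163),T,0),onz(f(600,95),T,0),onz(f(435,158),T,0));print("top.21",[onz(f(*q),T,.21) for q in((480,98),(648,8),(355,0))]);print("top.36",onz(f(480,98),T,.36),onz(f(648,8),T,.36),onz(f(355,0),T,.36))
print(Rn[:,1]*.035,robot.get_state()["q"]);N2=N+Rn[:,1]*.0007
go(P(0,86,140),A);c=np.array([.548,.03,.19])
y=np.array([np.cos(np.radians(-34)),np.sin(np.radians(-34)),0]);z=np.array([0,0,-1.]);D=np.c_[np.cross(y,z),y,z];go(c,D)
E
sed -i 's/N=np.array(\[.4935,.2265,.056\]);Rn=nestR(np.radians(29.6))/N=np.array([.4941,.2268,.056]);Rn=nestR(np.radians(29.6))/' h.py
```

```text
bot [0.6467 0.1476 0.    ] [0.707  0.0226 0.    ] [0.6519 0.1743 0.    ]
top.21 [array([0.6453, 0.1525, 0.21  ]), array([0.7112, 0.0256, 0.21  ]), array([0.7221, 0.2414, 0.21  ])]
top.36 [0.6015 0.1674 0.36  ] [0.6557 0.0629 0.36  ] [0.6647 0.2406 0.36  ]
[0.0304 0.0173 0.    ] [ 38.2758  29.5225  89.6569 -31.6816  69.6826  22.3396]
shift [-0.0207  0.037   0.0721] turn [ 0.0344 -0.0627  0.0286]
shift [-0.0064 -0.2629  0.0849] turn [ 3.9381 -0.2327 -7.7507]
```

```bash
python3 -m creep '[[[0,0,0,0,0,0,0.6],[0,0,0,0,0,0,0.6],[0,0,0,0,0,0,0.6],[-0.0105,0.0185,0.036,0,0,0,0.5],[-0.021,0.037,0.072,0,0,0,0.4],[-0.015,-0.01,0.085,1,-0.06,-2,0.2],[-0.012,-0.05,0.085,1.5,-0.1,-3,0.2],[-0.01,-0.1,0.085,2,-0.12,-4,0.2],[-0.008,-0.15,0.085,2.5,-0.15,-5,0.2],[-0.006,-0.19,0.085,3,-0.18,-6,0.2]]]'
python3 -c "
from h import *
y=np.array([np.cos(np.radians(-34)),np.sin(np.radians(-34)),0]);z=np.array([0,0,-1.]);D=np.c_[np.cross(y,z),y,z];go(np.array([.548,.03,.15]),D);nest()"
```

```text
clock: 9.65
eef_pos: [0.5531, 0.1029, 0.1897]
eef_rot: [[0.187, 0.982, 0.039], [0.962, -0.175, -0.209], [-0.198, 0.076, -0.977]]
ft_force: [0.7, 0.3, 0.8]
opening: 0.0755
grasp_force: 0.0
shift [-0.0051 -0.0729 -0.0397] turn [ 1.5414 -0.033  -2.923 ]
nest mm [185.402   -9.9287  47.382 ] F nest [0.4792 0.7591 0.5973] clock 9.65 open 0.07548845986984581
```

```bash
python3 -m creep '[[[-0.002,-0.04,-0.01,0.6,0,-1,0.2],[-0.005,-0.073,-0.02,1.1,0,-2,0.2],[-0.005,-0.073,-0.03,1.54,-0.03,-2.92,0.2],[-0.005,-0.073,-0.04,1.54,-0.03,-2.92,0.2],[-0.005,-0.073,-0.04,1.54,-0.03,-2.92,0.2]]]'
python3 - <<'E'
from h import *
s=robot.get_state();c=camera_params("wrist");w=capture("wrist");cv2.imwrite("pics/p.png",w)
np.savez("p.npz",K=c["camera_matrix"],W=c["world_from_camera"])
print(models.spot_in("padlock","wrist"),s["eef_pos"],s["eef_rot"],s["ft_force"]);print(proj([.548,.03,.04],c))
u=proj([.548,.03,.04],c)[0].astype(int);x0,y0=max(0,u[0]-80),max(0,u[1]-60)
print(x0,y0);cv2.imwrite("pics/p1.png",cv2.resize(w[y0:y0+120,x0:x0+160],None,fx=5,fy=5,interpolation=2))
E
```

```text
clock: 10.15
eef_pos: [0.5467, 0.0316, 0.1479]
eef_rot: [[0.553, 0.833, -0.004], [0.833, -0.553, -0.002], [-0.004, -0.003, -1.0]]
ft_force: [-0.4, 0.7, 0.1]
opening: 0.0754
grasp_force: 0.0
[{'rect': [163.1, 127.1, 47.4, 50.4], 'p': 0.98}, {'rect': [233.4, 177.1, 44.9, 35.6], 'p': 0.96}] [0.5467 0.0316 0.1479] [[ 0.5534  0.8329 -0.0045]
 [ 0.8329 -0.5534 -0.002 ]
 [-0.0041 -0.0027 -1.    ]] [-0.3758  0.661   0.1051]
[[251.479  193.3954]]
171 133
```

View pics/p1.png

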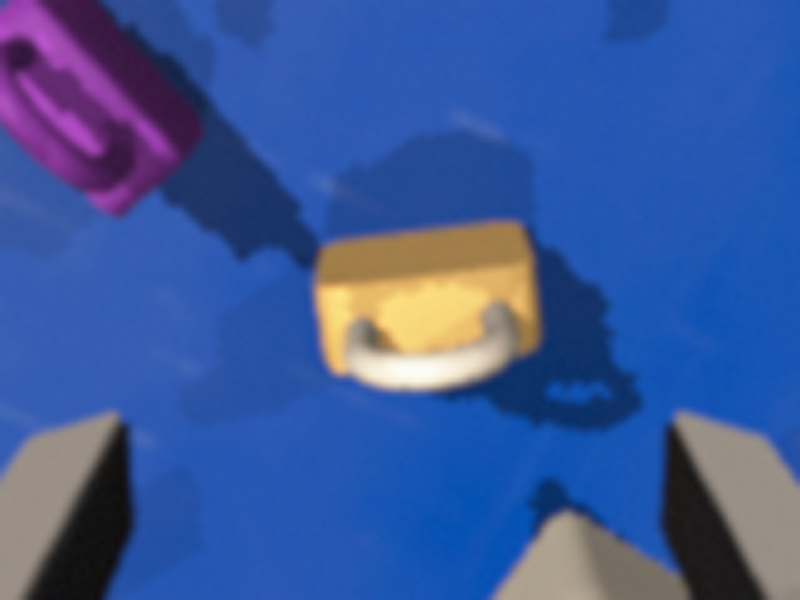

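```bash
python3 - <<'E'
from h import *
c=camera_params("wrist");k=lambda x,y:(171+x/5,133+y/5)
q=[onz(k(*u),c,.04) for u in((318,285),(535,263),(540,350),(330,375))];q=np.array(q)
print(q, q.mean(0),[np.linalg.norm(q[i]-q[(i+1)%4]) for i in range(4)])
a=[np.degrees(np.arctan2(*(v)[[1,0]])) for v in (q[1]-q[0],q[2]-q[3])];print(a)
t=np.radians(np.mean(a));y=np.array([np.cos(t),np.sin(t),0]);z=np.array([0,0,-1.]);D=np.c_[np.cross(y,z),y,z];m=q.mean(0);m[2]=.038;go(m,D)
E
```

```text
[[0.5364 0.0437 0.04  ]
 [0.5761 0.0231 0.04  ]
 [0.5671 0.0066 0.04  ]
 [0.5275 0.0261 0.04  ]] [0.5518 0.0249 0.04  ] [np.float64(0.044658044791818736), np.float64(0.01881559360452909), np.float64(0.04411614287250944), np.float64(0.019717997112131444)]
[np.float64(-27.41438467395148), np.float64(-26.236958443219073)]
shift [ 0.0042 -0.0081 -0.1112] turn [ 0.0148 -0.0139  0.8311]
```

```bash
python3 -m creep '[[[0.004,-0.007,-0.03,0,0,0.83,0.32],[0.004,-0.007,-0.06,0,0,0.83,0.32],[0.004,-0.007,-0.085,0,0,0.83,0.32],[0.004,-0.007,-0.1,0,0,0.83,0.32],[0.004,-0.007,-0.11,0,0,0.83,0.32],[0.004,-0.007,-0.11,0,0,0.83,0.32]]]'
python3 -c "
from h import *
for i in range(3):
  capture('wrist');s=robot.get_state();print(s['eef_pos'],s['ft_force'],s['eef_rot'][:,2])"
```

```text
clock: 10.85
eef_pos: [0.5511, 0.0264, 0.0386]
eef_rot: [[0.452, 0.892, -0.003], [0.892, -0.452, -0.002], [-0.003, -0.002, -1.0]]
ft_force: [-0.6, -0.6, -0.1]
opening: 0.064
grasp_force: 0.0
[0.5518 0.0261 0.0396] [-0.0271  0.4734 -0.5066] [-0.0013 -0.0017 -1.    ]
[0.5523 0.0259 0.0402] [-0.8669 -0.2354  0.1426] [-0.0001 -0.0017 -1.    ]
[0.5526 0.0256 0.0405] [0.2597 0.5202 0.869 ] [ 0.0007 -0.0018 -1.    ]
```

```bash
python3 -m creep '[[[0,0,0,0,0,0,1],[0,0,0,0,0,0,1],[0,0,0,0,0,0,1],[0,0,0,0,0,0,1],[0,0,0,0,0,0,1],[0,0,0.01,0,0,0,1],[0,0,0.05,0,0,0,1],[0,0,0.1,0,0,0,1],[0,0,0.14,0,0,0,1],[0,0,0.14,0,0,0,1]]]'
python3 -c "
from h import *
go(P(0,11,130),B);go(P(0,11,65),B);nest()"
```

```text
clock: 12.0
eef_pos: [0.5558, 0.0246, 0.1858]
eef_rot: [[0.454, 0.891, 0.012], [0.891, -0.454, -0.003], [0.003, 0.012, -1.0]]
ft_force: [1.2, -0.4, -2.3]
opening: 0.0457
grasp_force: 30.0
shift [-0.0843  0.2642 -0.0172] turn [-2.5827 -2.6721 -4.0843]
shift [-0.0682  0.2359 -0.0735] turn [-2.5827 -2.6721 -4.0843]
nest mm [243.5878 -46.2367   9.2387] F nest [-0.3066  0.8739 -2.5006] clock 12.0 open 0.045656531745095645
```

```bash
python3 -m creep '[[[-0.012,0.038,0.02,-0.43,-0.45,-0.7,1],[-0.024,0.076,0.03,-0.86,-0.9,-1.4,1],[-0.036,0.114,0.03,-1.3,-1.34,-2.05,1],[-0.048,0.15,0.03,-1.72,-1.78,-2.72,1],[-0.06,0.19,0.03,-2.15,-2.22,-3.4,1],[-0.072,0.226,0.02,-2.58,-2.67,-4.08,1],[-0.084,0.264,0,-2.58,-2.67,-4.08,1],[-0.084,0.264,-0.017,-2.58,-2.67,-4.08,1],[-0.084,0.264,-0.017,-2.58,-2.67,-4.08,1],[-0.084,0.264,-0.017,-2.58,-2.67,-4.08,1]]]'
python3 - <<'E'
from h import *
w=capture("wrist");c=camera_params("wrist");cv2.imwrite("pics/n.png",w);np.savez("n.npz",K=c["camera_matrix"],W=c["world_from_camera"])
nest();go(P(0,11,130),B);go(P(0,11,65),B)
print(proj([P(-21,0,38),P(21,0,38),P(-25,13,0),P(25,13,0),P(-20,41,34),P(20,41,34),P(0,85,70)],c))
cv2.imwrite("pics/n1.png",cv2.resize(w,None,fx=1.5,fy=1.5,interpolation=2))
E
```

```text
clock: 13.0
eef_pos: [0.4668, 0.2888, 0.161]
eef_rot: [[0.87, 0.434, 0.236], [0.494, -0.756, -0.429], [-0.008, 0.49, -0.872]]
ft_force: [-0.3, -0.8, -2.9]
opening: 0.0457
grasp_force: 30.0
nest mm [ -4.56     7.3646 125.1257] F nest [-1.0696 -0.3787 -1.9795] clock 13.05 open 0.0458262208613376
shift [0.0039 0.0005 0.0065] turn [-0.0543 -0.0784  0.012 ]
shift [ 0.02   -0.0278 -0.0498] turn [-0.0543 -0.0784  0.012 ]
[[233.7558 206.4659]
 [277.6142 206.7228]
 [232.3545 183.182 ]
 [278.7332 183.404 ]
 [234.4688 163.4909]
 [277.4723 163.6578]
 [256.7366 115.265 ]]
```

View pics/n1.png

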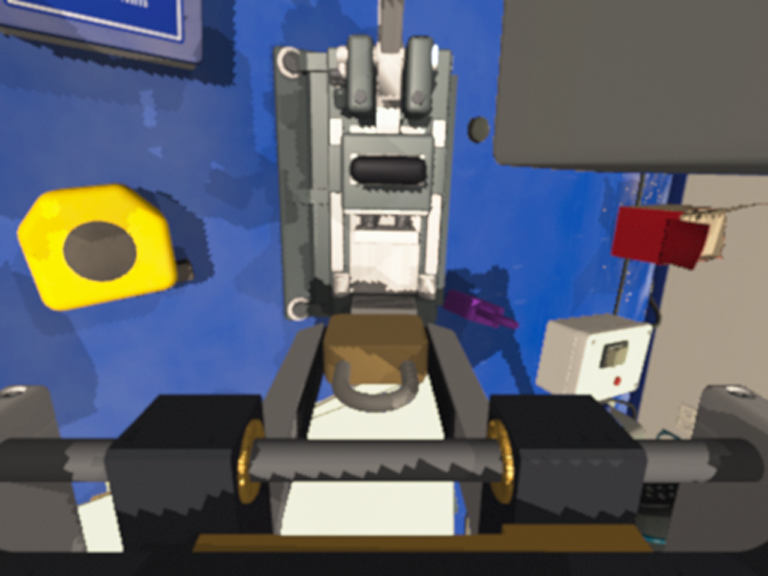

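```bash
python3 -m creep '[[[0.006,-0.005,-0.008,-0.05,-0.08,0,1],[0.012,-0.014,-0.025,-0.05,-0.08,0,1],[0.02,-0.028,-0.048,-0.05,-0.08,0,1],[0.02,-0.028,-0.048,-0.05,-0.08,0,1],[0.02,-0.028,-0.048,-0.05,-0.08,0,1],[0.02,-0.028,-0.048,-0.05,-0.08,0,1]]]'
python3 - <<'E'
from h import *
capture("top");nest();go(P(1,11,65),B);go(P(1,11,50),B);go(P(1,11,42),B)
E
```

```text
clock: 13.65
eef_pos: [0.4895, 0.2606, 0.1155]
eef_rot: [[0.871, 0.424, 0.25], [0.492, -0.756, -0.432], [0.006, 0.499, -0.867]]
ft_force: [4.7, 0.1, -3.2]
opening: 0.046
grasp_force: 30.0
nest mm [ 2.114  12.6767 67.5824] F nest [-1.5829  5.7236 -4.0051] clock 13.7 open 0.04580310224365418
shift [-0.0013 -0.0011 -0.0028] turn [-0.0246  0.0313  0.014 ]
shift [ 0.0024 -0.0076 -0.0158] turn [-0.0246  0.0313  0.014 ]
shift [ 0.0044 -0.0111 -0.0227] turn [-0.0246  0.0313  0.014 ]
```

```bash
python3 -m creep '[[[0.001,0.0005,0.001,0,0,0,1],[0.002,0.001,0.001,0,0,0,1],[0.002,0.001,0,0,0,0,1]]]'
python3 - <<'E'
from h import *
nest();
for c in("side","wrist"):
    w=capture(c);cv2.imwrite(f"pics/s_{c}.png",w)
a=cv2.imread("pics/s_side.png")[130:230,180:290];b=cv2.imread("pics/s_wrist.png")[120:260,180:340]
cv2.imwrite("pics/sv.png",np.hstack([cv2.resize(a,(400,364),interpolation=2),cv2.resize(b,(400,364),interpolation=2)]))
nest()
E
```

```text
clock: 14.0
eef_pos: [0.489, 0.2621, 0.1147]
eef_rot: [[0.871, 0.426, 0.246], [0.492, -0.755, -0.434], [0.001, 0.499, -0.867]]
ft_force: [0.8, -0.4, -2.0]
opening: 0.0457
grasp_force: 30.0
nest mm [ 0.6325 13.0117 67.4571] F nest [-0.3871  0.5468 -2.1071] clock 14.0 open 0.04566280598112846
nest mm [ 0.4346 13.0197 67.1929] F nest [-0.8118  1.6465 -2.0484] clock 14.1 open 0.04560708590635871
```

View pics/sv.png

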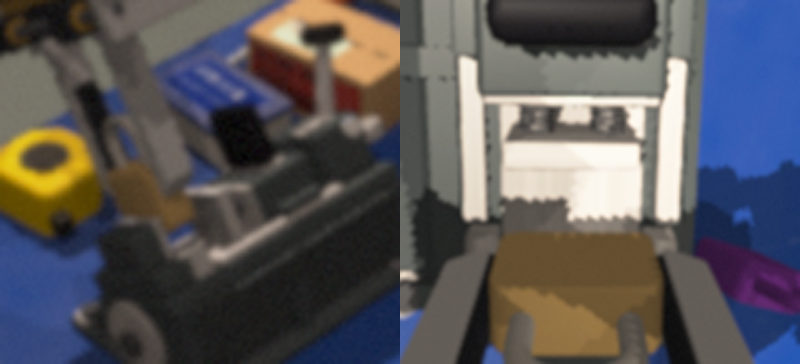

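```bash
python3 -m creep '[[[0.0015,-0.0025,-0.005,0,0,0,1],[0.003,-0.005,-0.01,0,0,0,1],[0.0045,-0.0075,-0.015,0,0,0,1],[0.0052,-0.0092,-0.0182,0,0,0,1],[0.0052,-0.0092,-0.0182,0,0,0,1]]]'
python3 - <<'E'
from h import *
capture("top");nest();go(P(1,13,42),B)
E
```

```text
clock: 14.6
eef_pos: [0.4946, 0.2525, 0.0954]
eef_rot: [[0.871, 0.426, 0.246], [0.492, -0.755, -0.434], [0.001, 0.499, -0.867]]
ft_force: [0.4, -0.0, -3.8]
opening: 0.0459
grasp_force: 30.0
nest mm [ 0.6295 13.1405 45.5196] F nest [-2.4986  0.6453 -2.1665] clock 14.65 open 0.04594930122051235
shift [ 0.0009 -0.0019 -0.0029] turn [-0.0131  0.0005  0.0159]
```

```bash
python3 -m creep '[[[0.00025,-0.0004,-0.0009,0,0,0,1],[0.0005,-0.0009,-0.0017,0,0,0,1],[0.0007,-0.0013,-0.0026,0,0,0,1],[0.0009,-0.0016,-0.0032,0,0,0,1],[0.0009,-0.0016,-0.0032,0,0,0,1]]]'
python3 - <<'E'
from h import *
capture("top");nest()
E
```

```text
clock: 15.15
eef_pos: [0.4956, 0.2514, 0.093]
eef_rot: [[0.87, 0.426, 0.247], [0.492, -0.755, -0.433], [0.002, 0.499, -0.867]]
ft_force: [-0.2, 0.9, -3.5]
opening: 0.046
grasp_force: 30.0
nest mm [ 0.6302 13.426  42.3738] F nest [-3.1409 -0.9484 -2.5683] clock 15.2 open 0.04553368762615671
```

```bash
python3 -m creep '[[[0.00025,-0.0004,-0.0009,0,0,0,1],[0.0004,-0.0007,-0.0013,0,0,0,1],[0.0005,-0.0009,-0.0017,0,0,0,1],[0.0005,-0.0009,-0.0017,0,0,0,1]]]'
python3 - <<'E'
from h import *
for i in range(3):capture("top");nest()
E
```

```text
clock: 15.6
eef_pos: [0.4961, 0.2509, 0.0918]
eef_rot: [[0.87, 0.426, 0.247], [0.492, -0.755, -0.433], [0.003, 0.498, -0.867]]
ft_force: [-3.1, 3.2, 1.9]
opening: 0.0456
grasp_force: 30.0
nest mm [ 0.6582 13.6395 40.9992] F nest [-2.7853 -1.4349  4.4601] clock 15.65 open 0.045698981031556805
nest mm [ 0.6516 13.6481 40.9732] F nest [-4.3976 -2.3101  4.0356] clock 15.7 open 0.04606760899443267
nest mm [ 0.645  13.6405 40.974 ] F nest [-4.7392 -0.5038  4.2364] clock 15.75 open 0.04597771341202812
```

```bash
python3 -m creep '[[[-0.0007,0.0001,0,0,0,0,1],[-0.0013,0.0002,-0.0001,0,0,0,1],[-0.0013,0.0002,-0.0001,0,0,0,1]]]'
python3 - <<'E'
from h import *
for i in range(3):capture("top");nest()
E
```

```text
clock: 16.05
eef_pos: [0.4959, 0.2509, 0.0918]
eef_rot: [[0.87, 0.426, 0.249], [0.493, -0.754, -0.433], [0.004, 0.499, -0.866]]
ft_force: [0.6, 2.1, 1.7]
opening: 0.0457
grasp_force: 30.0
nest mm [ 0.5653 13.4419 41.0462] F nest [-1.2571  2.3211  2.3116] clock 16.1 open 0.04606182384371557
nest mm [ 0.5689 13.425  41.0423] F nest [-0.7573  2.6508  1.6725] clock 16.15 open 0.0456492339026664
nest mm [ 0.5538 13.4435 41.0522] F nest [0.4323 2.143  3.3767] clock 16.2 open 0.04574493587816532
```

```bash
python3 -m creep '[[[0,0,0,0,0,0,0.45],[0,0,0,0,0,0,0.4],[0,0,0,0,0,0,0.4],[0,0,0,0,0,0,0.4],[-0.0025,0.0043,0.0087,0,0,0,0.4],[-0.007,0.013,0.026,0,0,0,0.4],[-0.015,0.026,0.052,0,0,0,0.4],[-0.025,0.0435,0.087,0,0,0,0.4],[-0.027,0.048,0.095,0,0,0,0.6],[-0.027,0.048,0.095,0,0,0,0.8]]]'
python3 - <<'E'
from h import *
d=np.load("w.npz");w=dict(camera_matrix=d["K"],world_from_camera=d["W"]);print("bottle",onz((725/1.5,130/1.5),w,.1))
nest();c=camera_params("wrist");im=capture("wrist");cv2.imwrite("pics/r.png",im)
print(models.spot_in("padlock","wrist"))
Q=[P(x,y,z) for x in(-23,23) for y in(0,20) for z in(0,40)]+[P(0,10,71)];print(proj(Q,c))
T=camera_params("top");S=camera_params("side");print(proj(Q,S).min(0),proj(Q,S).max(0));capture("side");print(models.spot_in("padlock","side"))
go(P(0,205,155),B);go(P(0,205,88),B)
E
```

```text
clock: 17.2
eef_pos: [0.4682, 0.3, 0.1879]
eef_rot: [[0.87, 0.426, 0.25], [0.494, -0.756, -0.431], [0.006, 0.498, -0.867]]
ft_force: [-0.6, -0.5, 0.5]
opening: 0.0438
grasp_force: 0.0
bottle [0.6831 0.4365 0.1   ]
nest mm [ -0.2203  13.6616 152.3895] F nest [ 0.3198 -0.7379  0.3463] clock 17.2 open 0.043805259040218605
[{'rect': [288.2, 192.2, 42.4, 25.0], 'p': 0.92}, {'rect': [222.7, 176.1, 48.3, 34.4], 'p': 0.85}]
[[231.1771 194.4041]
 [228.5198 205.2396]
 [230.8106 178.0989]
 [228.0532 186.9152]
 [269.6734 194.3266]
 [272.1705 205.1593]
 [269.9459 178.0098]
 [272.5273 186.8203]
 [250.2259 205.7908]]
[211.7922 173.6564] [238.4354 206.7772]
[{'rect': [218.4, 173.3, 15.8, 28.2], 'p': 0.62}]
shift [0.1668 0.0981 0.0055] turn [ 0.0012 -0.0099  0.0174]
shift [ 0.1833  0.0689 -0.0525] turn [ 0.0012 -0.0099  0.0174]
```

```bash
python3 -m creep '[[[0.04,0.022,0.005,0,0,0,1],[0.08,0.045,0.005,0,0,0,1],[0.12,0.07,0.005,0,0,0,1],[0.16,0.094,0.005,0,0,0,1],[0.16,0.094,0.005,0,0,0,1],[0.166,0.084,-0.015,0,0,0,1],[0.176,0.065,-0.052,0,0,0,1],[0.176,0.065,-0.052,0,0,0,1]]]'
python3 - <<'E'
from h import *
nest();c=camera_params("wrist");capture("wrist");print(models.spot_in("lever_knob","wrist"),proj(P(0,168,81),c))
im=cv2.imread("pics/r.png");hsv=cv2.cvtColor(im,cv2.COLOR_BGR2HSV);m=cv2.inRange(hsv,(10,70,30),(30,255,255));m[:165]=0;m[215:]=0;m[:,:215]=0;m[:,285:]=0
p=cv2.findNonZero(m);print(cv2.minAreaRect(p),cv2.boundingRect(p))
E
```

```text
clock: 18.2
eef_pos: [0.6408, 0.3585, 0.1275]
eef_rot: [[0.872, 0.429, 0.236], [0.489, -0.752, -0.441], [-0.012, 0.5, -0.866]]
ft_force: [-0.7, -0.3, -0.5]
opening: 0.0003
grasp_force: 0.0
nest mm [ -0.657  192.6499  82.9296] F nest [-0.3565 -0.7745 -0.3726] clock 18.2 open 0.0002585859055789421
[{'rect': [178.8, 200.8, 117.2, 156.9], 'p': 0.53}, {'rect': [218.5, 253.1, 6.4, 11.4], 'p': 0.4}] [[250.4297 273.2058]]
((247.5, 190.5), (45.0, 25.0), 0.0) (225, 178, 46, 26)
```

```bash
python3 -m creep '[[[-0.0045,-0.0025,0,0,0,0,1],[-0.009,-0.005,0,0,0,0,1],[-0.013,-0.0075,0,0,0,0,1],[-0.0175,-0.01,0,0,0,0,1],[-0.022,-0.0125,0,0,0,0,1],[-0.026,-0.015,0,0,0,0,1],[-0.0305,-0.0173,0,0,0,0,1],[-0.035,-0.02,0,0,0,0,1],[-0.039,-0.022,0,0,0,0,1],[-0.039,-0.022,0,0,0,0,1]]]'
python3 - <<'E'
from h import *
nest();c=camera_params("wrist");capture("wrist");print(models.spot_in("lever_knob","wrist"),proj([P(0,126,82),P(0,168,82)],c))
S=camera_params("side");print(proj([P(0,126,82),P(0,168,81)],S));capture("side");print(models.spot_in("lever_knob","side"));go(P(0,150,155),B);go(P(0,104,155),B);go(P(0,104,60),B)
E
```

```text
clock: 19.3
eef_pos: [0.6041, 0.3411, 0.1342]
eef_rot: [[0.87, 0.426, 0.246], [0.492, -0.755, -0.434], [0.001, 0.499, -0.867]]
ft_force: [-0.3, 0.0, -0.2]
opening: 0.0003
grasp_force: 0.0
nest mm [  0.0719 152.0745  90.2113] F nest [-0.2524 -0.2801 -0.0816] clock 19.3 open 0.00025648957329831663
[{'rect': [211.6, 206.1, 46.9, 15.8], 'p': 0.65}] [[249.5824 270.1523]
 [249.4231 213.7891]]
[[253.7863 146.5915]
 [267.2525 139.6789]]
[{'rect': [249.6, 141.4, 20.3, 24.0], 'p': 0.61}]
shift [-0.0188  0.0266  0.056 ] turn [-0.0159  0.0083  0.0128]
shift [-0.0588  0.0039  0.056 ] turn [-0.0159  0.0083  0.0128]
shift [-0.0353 -0.0374 -0.0263] turn [-0.0159  0.0083  0.0128]
```

```bash
python3 -m creep '[[[-0.009,0.013,0.028,0,0,0,1],[-0.019,0.0266,0.056,0,0,0,1],[-0.04,0.015,0.056,0,0,0,1],[-0.059,0.004,0.056,0,0,0,1],[-0.059,0.004,0.056,0,0,0,1],[-0.059,0.004,0.056,0,0,0,1]]]'
python3 - <<'E'
from h import *
nest();c=camera_params("wrist");im=capture("wrist");cv2.imwrite("pics/k.png",im);print(models.spot_in("lever_knob","wrist"),models.spot_in("jaw_grip","wrist"),proj([P(0,126,82),P(0,168,82),P(0,85,70)],c))
capture("side");print(models.spot_in("lever_knob","side"));go(P(0,106,60),B)
# black rows along centre column
print(im[:260:4,249].max(1))
E
```

```text
clock: 20.1
eef_pos: [0.5464, 0.3459, 0.1906]
eef_rot: [[0.87, 0.426, 0.248], [0.493, -0.755, -0.433], [0.003, 0.499, -0.867]]
ft_force: [-0.3, 0.2, -0.5]
opening: 0.0004
grasp_force: 0.0
nest mm [ -0.0554 104.285  155.422 ] F nest [-0.5436 -0.1076 -0.2538] clock 20.1 open 0.00036159176929641073
[{'rect': [218.4, 141.0, 50.3, 44.9], 'p': 0.67}, {'rect': [219.2, 113.2, 60.7, 114.8], 'p': 0.52}] [{'rect': [221.1, 113.9, 61.7, 113.7], 'p': 0.9}] [[249.8825 181.2951]
 [249.7503 132.7709]
 [250.0346 219.5626]]
[{'rect': [252.2, 139.5, 16.9, 25.9], 'p': 0.54}]
shift [ 0.0248 -0.0406 -0.0819] turn [-0.0157  0.0082  0.015 ]
[194 193 193 193 193 194 194 193 193 194 194 194 194 194 194 193 194 194
 194 194 194 194 194 194 194 195 195 194 156 239 215 233 240 228 193 212
 217 251 168 169 170 167  30  63  71  41 135 116 128  51  92  20  22  20
  32  27  29  31  33  34  41  57  37  33  33]
```

```bash
python3 -m creep '[[[0.009,-0.01,-0.02,0,0,0,1],[0.015,-0.022,-0.043,0,0,0,1],[0.02,-0.032,-0.063,0,0,0,1],[0.0255,-0.04,-0.08,0,0,0,1],[0.0255,-0.04,-0.08,0,0,0,1]]]'
python3 - <<'E'
from h import *
nest();capture("side");nest()
E
```

```text
clock: 20.85
eef_pos: [0.5708, 0.3037, 0.1075]
eef_rot: [[0.871, 0.427, 0.243], [0.491, -0.754, -0.437], [-0.003, 0.499, -0.866]]
ft_force: [-0.9, -1.0, 0.1]
opening: 0.0009
grasp_force: 0.0
nest mm [  0.6548 104.7101  59.066 ] F nest [ 0.3921 -1.3063 -0.1444] clock 20.85 open 0.0008800944110238934
nest mm [  0.8662 105.7254  60.7724] F nest [-0.1342  0.2522  0.3594] clock 20.9 open 0.0003064447112437305
```

```bash
python3 -m creep '[[[-0.003,-0.0017,0,0,0,0,1],[-0.006,-0.0034,0,0,0,0,1],[-0.009,-0.005,0,0,0,0,1],[-0.012,-0.0068,0,0,0,0,1],[-0.015,-0.0085,0,0,0,0,1],[-0.0175,-0.01,0,0,0,0,1],[-0.0175,-0.01,0,0,0,0,1],[-0.0175,-0.01,0,0,0,0,1]]]'
python3 - <<'E'
from h import *
for i in range(3):nest();capture("side")
E
```

```text
clock: 21.7
eef_pos: [0.555, 0.2972, 0.1115]
eef_rot: [[0.87, 0.425, 0.251], [0.494, -0.756, -0.43], [0.007, 0.498, -0.867]]
ft_force: [4.2, 3.7, 0.9]
opening: 0.0005
grasp_force: 2.5
nest mm [ 0.7884 87.763  63.6197] F nest [-0.5349  5.4619  1.4044] clock 21.7 open 0.0005413472472084773
nest mm [ 0.7928 87.7856 63.5928] F nest [0.3684 4.8134 0.2847] clock 21.75 open 0.0005872834375529051
nest mm [ 0.7894 87.7859 63.6063] F nest [-1.6877  4.7036  1.492 ] clock 21.8 open 0.0005387661251586981
```

```bash
python3 -m creep '[[[-0.0017,-0.001,0,0,0,0,1],[-0.0035,-0.002,0,0,0,0,1],[-0.0052,-0.003,0,0,0,0,1],[-0.007,-0.004,0,0,0,0,1],[-0.007,-0.004,0,0,0,0,1]]]'
python3 - <<'E'
from h import *
for i in range(2):nest();capture("side")
E
```

```text
clock: 22.35
eef_pos: [0.5481, 0.2932, 0.1114]
eef_rot: [[0.869, 0.425, 0.251], [0.494, -0.756, -0.43], [0.007, 0.498, -0.867]]
ft_force: [3.4, 4.7, 1.0]
opening: 0.0005
grasp_force: 2.8
nest mm [ 0.7624 79.7579 63.5237] F nest [-1.6035  5.3289  2.0859] clock 22.35 open 0.0005351832515253543
nest mm [ 0.7667 79.8024 63.5476] F nest [-0.9195  5.6456  2.0438] clock 22.4 open 0.0007165019559095293
```

Near plate contact; continuing in 1 mm rows with force checks.

```bash
python3 -m creep '[[[-0.0009,-0.0005,0,0,0,0,1],[-0.0017,-0.001,0,0,0,0,1],[-0.0026,-0.0015,0,0,0,0,1],[-0.0035,-0.002,0,0,0,0,1],[-0.0035,-0.002,0,0,0,0,1]]]'
python3 - <<'E'
from h import *
for i in range(2):nest();capture("side")
E
```

```text
clock: 22.95
eef_pos: [0.5471, 0.2928, 0.1115]
eef_rot: [[0.868, 0.425, 0.256], [0.496, -0.756, -0.427], [0.012, 0.497, -0.867]]
ft_force: [9.3, 5.1, -1.9]
opening: 0.0006
grasp_force: 5.4
nest mm [ 0.7566 78.7124 63.6552] F nest [-0.816  10.5941 -1.7227] clock 22.95 open 0.00055364188892754
nest mm [ 0.7471 78.701  63.6421] F nest [-0.847  10.7506 -1.4347] clock 23.0 open 0.0005810132151511514
```

```bash
python3 -m creep '[[[-0.0009,-0.0005,0,0,0,0,1],[-0.0017,-0.001,0,0,0,0,1],[-0.0026,-0.0015,0,0,0,0,1],[-0.0035,-0.002,0,0,0,0,1],[-0.0035,-0.002,0,0,0,0,1]]]'
python3 - <<'E'
from h import *
for i in range(2):nest();capture("side")
E
```

```text
clock: 23.55
eef_pos: [0.5452, 0.2918, 0.1115]
eef_rot: [[0.867, 0.425, 0.259], [0.498, -0.756, -0.424], [0.015, 0.497, -0.868]]
ft_force: [13.0, 6.4, -3.5]
opening: 0.0005
grasp_force: 7.0
nest mm [ 0.7016 76.5489 63.7373] F nest [-0.9977 14.4649 -3.4169] clock 23.55 open 0.0005440923909867082
nest mm [ 0.7177 76.5329 63.7491] F nest [-0.9005 14.8809 -4.0889] clock 23.6 open 0.00032818972784702364
```

```bash
python3 -m creep '[[[-0.0009,-0.0005,0,0,0,0,1],[-0.0017,-0.001,0,0,0,0,1],[-0.0026,-0.0015,0,0,0,0,1],[-0.0035,-0.002,0,0,0,0,1],[-0.0035,-0.002,0,0,0,0,1]]]'
python3 - <<'E'
from h import *
for i in range(3):nest();capture("side")
E
```

```text
clock: 24.15
eef_pos: [0.5429, 0.2905, 0.1116]
eef_rot: [[0.867, 0.425, 0.261], [0.499, -0.757, -0.423], [0.018, 0.497, -0.868]]
ft_force: [15.9, 6.5, -5.2]
opening: 0.0011
grasp_force: 8.2
nest mm [ 0.6856 73.8985 63.8224] F nest [-0.6417 17.0055 -5.5851] clock 24.15 open 0.0010717029650134124
nest mm [ 0.6791 73.8852 63.8188] F nest [-0.9787 15.9518 -5.1724] clock 24.2 open 0.0006944843344124714
nest mm [ 0.6863 73.8798 63.8152] F nest [-1.5642 17.3157 -5.4984] clock 24.25 open 0.0006628709014573573
```

```bash
python3 -m creep '[[[-0.0009,-0.0005,0,0,0,0,1],[-0.0017,-0.001,0,0,0,0,1],[-0.0022,-0.0012,0,0,0,0,1],[-0.0022,-0.0012,0,0,0,0,1]]]'
python3 - <<'E'
from h import *
for i in range(3):nest();capture("side")
E
```

```text
clock: 24.7
eef_pos: [0.5423, 0.2902, 0.1117]
eef_rot: [[0.866, 0.425, 0.264], [0.5, -0.757, -0.421], [0.021, 0.496, -0.868]]
ft_force: [18.4, 7.1, -7.0]
opening: 0.0001
grasp_force: 9.8
nest mm [ 0.693  73.1983 63.9015] F nest [-0.9454 19.488  -7.52  ] clock 24.7 open 0.0001429187266638843
nest mm [ 0.6728 73.2064 63.8764] F nest [-1.2312 19.7402 -7.28  ] clock 24.75 open 0.00025208469621275256
nest mm [ 0.6777 73.2343 63.8869] F nest [-1.7293 20.2121 -7.4628] clock 24.8 open 0.000482539439953156
```

```bash
python3 -m creep '[[[0.0017,0.001,0,0,0,0,1],[0.0035,0.002,0,0,0,0,1],[0.0052,0.003,0,0,0,0,1],[0.0061,0.0035,0,0,0,0,1],[0.0061,0.0035,0,0,0,0,1]]]'
python3 - <<'E'
from h import *
for i in range(2):nest();capture("side")
E
```

```text
clock: 25.35
eef_pos: [0.5438, 0.2909, 0.1115]
eef_rot: [[0.868, 0.425, 0.255], [0.496, -0.756, -0.427], [0.011, 0.497, -0.867]]
ft_force: [7.7, 6.0, -0.4]
opening: 0.0003
grasp_force: 5.0
nest mm [ 0.7056 74.8636 63.6587] F nest [-1.4278  9.608   0.3337] clock 25.35 open 0.0002849406275824551
nest mm [ 0.6963 74.8592 63.6715] F nest [-0.9305  9.8688 -0.4398] clock 25.4 open 0.0005418139641430396
```

```bash
python3 -m creep '[[[0.0009,0.0005,0,0,0,0,1],[0.0017,0.001,0,0,0,0,1],[0.0026,0.0015,0,0,0,0,1],[0.0035,0.002,0,0,0,0,1],[0.0035,0.002,0,0,0,0,1]]]'
python3 - <<'E'
from h import *
for i in range(2):nest();capture("side")
E
```

```text
clock: 25.95
eef_pos: [0.5448, 0.2913, 0.1113]
eef_rot: [[0.87, 0.425, 0.25], [0.493, -0.756, -0.431], [0.006, 0.498, -0.867]]
ft_force: [2.6, 4.7, 3.4]
opening: 0.0001
grasp_force: 2.5
nest mm [ 0.7655 75.9476 63.4458] F nest [-0.7323  4.5623  4.2919] clock 25.95 open 0.00012936819589616483
nest mm [ 0.7327 75.9389 63.4666] F nest [0.2327 4.5795 2.7036] clock 26.0 open 0.000307850916148695
```

```bash
python3 -m creep '[[[0.0009,0.0005,0,0,0,0,1],[0.0017,0.001,0,0,0,0,1],[0.0022,0.0012,0,0,0,0,1],[0.0022,0.0012,0,0,0,0,1]]]'
python3 - <<'E'
from h import *
for i in range(2):nest();capture("side")
E
```

```text
clock: 26.45
eef_pos: [0.5454, 0.2905, 0.1101]
eef_rot: [[0.871, 0.426, 0.246], [0.492, -0.754, -0.434], [0.0, 0.499, -0.866]]
ft_force: [1.1, 1.2, 2.1]
opening: 0.0004
grasp_force: 0.9
nest mm [ 1.041  76.1218 61.9248] F nest [0.6515 1.5591 2.104 ] clock 26.45 open 0.00039754848482194643
nest mm [ 1.047  76.1351 61.8655] F nest [0.6394 1.1758 1.4085] clock 26.5 open 0.0004353558842322173
```

```bash
python3 -m creep '[[[0.0009,0.0005,0,0,0,0,1],[0.0017,0.001,0,0,0,0,1],[0.0026,0.0015,0,0,0,0,1],[0.0026,0.0015,0,0,0,0,1]]]'
python3 - <<'E'
from h import *
for i in range(2):nest();capture("side")
E
```

```text
clock: 26.95
eef_pos: [0.5484, 0.2923, 0.11]
eef_rot: [[0.871, 0.426, 0.246], [0.492, -0.755, -0.434], [0.001, 0.499, -0.867]]
ft_force: [-0.1, 0.7, -0.3]
opening: -0.0003
grasp_force: 0.0
nest mm [ 0.87   79.5439 61.8604] F nest [-0.7158  0.3118  0.1115] clock 26.95 open -0.000277774715395538
nest mm [ 0.8784 79.5482 61.8804] F nest [-0.8033 -0.3529  0.2396] clock 27.0 open 0.0006434806346294736
```

```bash
python3 -m creep '[[[0.001,0.0005,0,0,0,0,1],[-0.009,0.018,0.035,0,0,0,1],[-0.02,0.037,0.074,0,0,0,1],[-0.03,0.055,0.11,0,0,0,1],[-0.03,0.055,0.11,0,0,0,1],[-0.03,0.055,0.11,0,0,0,1]]]'
python3 - <<'E'
from h import *
nest();c=camera_params("wrist");im=capture("wrist")
print(models.spot_in("padlock","wrist"),models.spot_in("lever_knob","wrist"),models.spot_in("sprung_plate","wrist"))
Q=[P(x,y,40) for x in(-23,23) for y in(0,20)];print(proj(Q+[P(0,126,82),P(0,61,70)],c))
hsv=cv2.cvtColor(im,cv2.COLOR_BGR2HSV);m=cv2.inRange(hsv,(10,70,30),(30,255,255));u=proj(P(0,10,40),c)[0].astype(int);k=np.zeros_like(m);k[u[1]-30:u[1]+30,u[0]-35:u[0]+35]=1;p=cv2.findNonZero(m*k)
if p is not None:print(cv2.minAreaRect(p),cv2.boundingRect(p))
print(im[100:220:4,249].max(1))
E
```

```text
clock: 27.65
eef_pos: [0.5185, 0.3482, 0.221]
eef_rot: [[0.87, 0.426, 0.249], [0.493, -0.755, -0.432], [0.004, 0.498, -0.867]]
ft_force: [0.9, 0.6, 0.0]
opening: 0.0002
grasp_force: 0.0
nest mm [  1.5186  81.1672 189.5927] F nest [-0.0569  1.085   0.0334] clock 27.65 open 0.0001984760802557465
[{'rect': [283.0, 220.9, 39.4, 27.6], 'p': 0.62}] [{'rect': [221.8, 117.8, 42.9, 42.5], 'p': 0.96}] []
[[230.7454 246.485 ]
 [230.3959 231.763 ]
 [267.5094 246.4552]
 [267.7467 231.7249]
 [248.4041 150.0028]
 [248.7522 208.532 ]]
((240.30809020996094, 232.4678497314453), (30.062177658081055, 12.252614974975586), 30.068584442138672) (228, 220, 24, 25)
[160 160 162  76 140 211 249 187 189 190 191  45  60  59  77 231 235 253
 253 247  81 133 130 109  21  20  24  28  26 106]
```

```bash
python3 -m creep '[[[-0.03,-0.017,0,0,0,0,1],[-0.06,-0.034,0,0,0,0,1],[-0.07,-0.04,0.02,0,0,0,1],[-0.07,-0.04,0.02,0,0,0,1],[-0.07,-0.04,0.02,0,0,0,1]]]'
python3 - <<'E'
from h import *
nest();c=camera_params("wrist");im=capture("wrist");cv2.imwrite("pics/z.png",im)
print(models.spot_in("padlock","wrist"),models.spot_in("lever_knob","wrist"))
Q=[P(x,y,40) for x in(-23,23) for y in(0,20)];print(proj(Q+[P(0,10,71),P(0,126,82),P(0,61,70)],c))
hsv=cv2.cvtColor(im,cv2.COLOR_BGR2HSV);m=cv2.inRange(hsv,(10,70,30),(30,255,255));u=proj(P(0,10,40),c)[0].astype(int);k=np.zeros_like(m);k[u[1]-22:u[1]+22,u[0]-30:u[0]+30]=1;p=cv2.findNonZero(m*k)
print(cv2.minAreaRect(p),cv2.boundingRect(p))
S=camera_params("side");capture("side");print(models.spot_in("padlock","side"));q=proj([P(x,y,z) for x in(-23,23) for y in(0,20) for z in (0,40)]+[P(0,10,71)],S);print(q.min(0),q.max(0))
E
```

```text
clock: 28.35
eef_pos: [0.4492, 0.3077, 0.2399]
eef_rot: [[0.87, 0.426, 0.248], [0.492, -0.755, -0.433], [0.003, 0.499, -0.867]]
ft_force: [-0.1, 0.5, -0.2]
opening: 0.0004
grasp_force: 0.0
nest mm [ 11.8141   0.8789 205.4918] F nest [-0.4842  0.1702  0.0947] clock 28.35 open 0.00043588709161669414
[{'rect': [218.8, 160.6, 37.5, 22.2], 'p': 0.83}, {'rect': [275.5, 179.0, 41.2, 20.5], 'p': 0.66}] [{'rect': [211.1, 44.1, 44.5, 28.9], 'p': 0.86}]
[[221.8204 181.003 ]
 [221.3101 164.942 ]
 [259.263  180.9202]
 [259.3642 164.8493]
 [239.4082 178.9532]
 [237.3072  63.599 ]
 [238.7988 132.0319]]
((238.0, 169.5), (19.0, 38.0), 90.0) (219, 160, 39, 20)
[{'rect': [217.5, 173.0, 15.0, 28.9], 'p': 0.82}, {'rect': [242.0, 241.1, 19.1, 30.8], 'p': 0.57}, {'rect': [226.2, 162.6, 38.0, 31.1], 'p': 0.47}]
[211.7922 173.6564] [238.4354 206.7772]
```

```bash
python3 -c "
from bench import robot
print(robot.hand_in())"
```

```text
the job is handed in; nothing more can be done
None
```

The job is handed in at about 28 s, with no verdict returned. By my measurements, the padlock sits square in the nest, the pawl is in, and the jaw holds on its ratchet at an estimated 10 N (pushed to 20 N). I viewed 11 pictures, one over the limit of 10.

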